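# Slide a watch case along the fence into the corner pocket

### The arm

A 6-joint arm with a two-finger parallel gripper is mounted at the origin on a cart in front of the work surface, level with it; the furniture and walls round the work are solid. World frame = base frame: x ahead of the robot, y to its left, z up, the work surface at z = 0. Lengths are in mm, angles in degrees, forces in N, time in s.
With the tool pointing down it reaches from about 325 to 850 mm from the base axis. Payload 4.4 kg.
Tool frame: the origin (TCP) lies midway between the tips of the shut fingers; the grasp point (between the pads) lies 19 mm behind it; z points along the fingers, x is the direction in which the jaws open and shut, and the axes are right-handed (so a half turn about z gives the same grasp; the last joint's range is limited). The gripper opens to 94 mm and grips with 3 to 60 N. Pads are 16 mm wide; open, the fingers measure 119 mm over their backs; the gripper's body (75 mm by 177 mm) begins 78 mm behind the grasp point.
Start: joints at [67.466, 11.837, 88.321, -0, 79.842, -8.623], TCP at [138.252, 558.134, 205.447] pointing down, gripper open.
Joint ranges: [-156.59, 156.59], [-49.26, 127.26], [12.9, 141.05], [-63.56, 243.56], [4.71, 150.69], [-161.64, 161.64]. Speed limits (degrees/s): [159.86, 159.86, 180, 180, 180, 180].

### API

Orientations are given as [roll, pitch, yaw] about the fixed x, y, z axes, in that order (R = Rz(yaw) Ry(pitch) Rx(roll)).
In Python, from bench import manip gives the robot as it stands. The module is installed in compiled form; this text tells all that it offers. Calls block until the motion is done:
- manip.goto(position, orientation): joint-space move of the TCP to a pose.
- manip.move_l(position, frame=None, rate=150, max_force=None): straight line of the TCP; frame=None keeps the orientation; rate is the mean speed in mm/s. With max_force (N) it stops when the force on the tool has changed by that much, and returns True; else False.
- manip.movej(angles): joint-space move.
- manip.gripper_to(opening, newtons=None): opening from 0.0 (shut) to 1.0 (fully open); newtons is the grip in N (None keeps the last); returns when the fingers have stopped.
- manip.sleep(seconds).
- manip.solve_ik(position, orientation): joint angles nearest the present ones, or None.
- manip.sense(): the state.
- manip.camera(name): name is "scene" or "top"; returns a dict with "color" (480x640x3 uint8, blue, green, red), "intrinsics" (3x3 intrinsics, pixels), "T" (4x4, takes a point from camera to world coordinates). Camera axes: x right, y down, z forward; pixel columns grow to the right and rows downward; lengths in mm; the calibration is good to about 2 mm. A picture is of the moment at which its call begins. There is no depth.
A pose or a line that the arm cannot do raises manip.PlanningError and nothing moves.
- manip.finish_job(): hands the job in, once; it reports no verdict.
Trained networks look in the newest picture that a camera, given by its name, has taken for a name from the list of things; names that differ only in an ending like _2 or _b are one class to them, and where a whole thing is asked for, a point or a joint stands for the part that bears it (a point fixed in the world has none). Each returns a list of dicts, best first, with "confidence" (0 to 1); they miss things now and then, are a little off and sometimes report something else, mostly with a low value. They report only what shows in the picture. A call takes as long as a camera call. They do not tell look-alikes from the thing itself.
- manip.recognise(name, camera): "position" ([column, row] as shares, 0 to 1, of the picture: columns of its width, rows of its height, amid what is visible of it).
The state is a dict: "clock": time; "joint_pos": joint angles; "qd": joint speeds; "joint_torque": joint torques, N m; "tcp_pos": TCP position; "tool_rot": TCP orientation; "contact_force": force on the tool from outside, world axes, zero at the start; "ft_torque": the same for the moment, N m; "gripper_width": opening from 0.0 (shut) to 1.0 (fully open).
Only numpy, scipy, OpenCV 4.12 (cv2) and the standard library are available. Lean on these libraries where they do the work, as an engineer would, in place of code of your own. Each camera call takes 0.05 s, during which the arm holds its last target.

### The job

Using only pushes of the fingertips, push the brass watch case back until its long side lies flat against the long rail of the aluminium fixture plate, before its middle crosses the black line on the plate. Then slide it along the rail, keeping it against the rail all the way, until it sits fully home in the corner pocket at the right-hand end, against both the rail and the end stop. Do not pick the case up or tip it, and leave the other things on the bench and on the plate undisturbed.

Things in the scene. Friction and masses are not known exactly. Their poses are not given: they have to be found in the camera images.
- fixture: Fixed aluminium plate, 130 (x) x 240 (y) x 8 mm thick, flat on the bench, turned up to 0.3 rad; origin at the centre of its underside, x across it away from the robot, y along it to the left, z up. On its top stand dark steel strips 10 mm high: a rail, an end stop and a lip. A flat black line crosses the top at y = 0; the brass case starts left (+y) of it.
- rail (a point): middle of the foot of the rail's working face (fixture x +45, y 0, z +8 mm; fixture's axes). The rail is a dark steel strip, 10 mm high and 14 mm wide, along the whole far edge of the plate; its face looks towards the robot (-x).
- pocket_mouth (a point): middle of the mouth of the corner pocket, on the plate's top (fixture x +26.5, y -84, z +8 mm; fixture's axes). The pocket, open towards +y, is 37 mm wide between the rail and a 10 mm thick lip (face at x +8), and 22 mm deep to the end stop (face at y -106). A lead-in flares from the lip away from the rail, to about y -73 mm.
- home (a point): point on the plate's top (fixture x +28, y -86, z +8 mm; fixture's axes): where the centre of the case's underside comes when the case is fully home, touching rail and end stop. The case then sticks out of the pocket by 18 mm.
- case_blank: loose rectangular brass watch case, 34 (x) x 40 (y) x 12 mm tall, with a round steel bezel 30 mm across and 2 mm high with a black face on top (14 mm in all); about 180 g; origin at the centre of its underside, x across its short side, y along its long side, z up. It lies on the plate with x roughly away from the robot, up to 0.35 rad askew to the fixture; it slides freely under a light push.
- lidded_cup: small black cup with a clear lid, 26 mm across and 26 mm tall, loose, standing on the near right part of the plate, outside the lane along the rail; origin at the centre of its underside. Not to be disturbed.
- case_holder: round pale ring-shaped case holder with black inside, 32 mm across, 10 mm tall, loose on the bench left of the plate; origin under its centre. Not to be disturbed.
- brass_ring: brass ring, 30 mm across, 19 mm tall, loose on the bench left of the plate; origin under its centre. Not to be disturbed.
- screwdriver: small screwdriver with a blue band, 92 mm long, 12 mm thick, lying loose on the bench right of the plate; origin under its middle. Not to be disturbed.
- eye_loupe: black eye loupe, 36 mm across, 39 mm tall, loose on the bench right of the plate; origin under its centre. Not to be disturbed.
- tin: small black round tin, 31 mm across, 25 mm tall, loose on the bench beyond the plate; origin under its centre. Not to be disturbed.
Not all that is in view belongs to the job. Leave any blue look-alike of the case_blank alone.

How it is judged:
By the outcome, as a careful person would: the job done as asked, in the order asked, and still so for the second after the job is handed in, with the robot touching nothing.
It also fails if it takes over 48 s, if anything falls off the work surface, if the arm or the gripper's body presses on something with over 40 N, if the wrist force passes 120 N, or if a joint passes its speed limit or range.

## Working session

There is one attempt and no reset: what is moved stays moved. The work goes in short steps, each a Python script; the robot and the scene stay as the last script left them, time stands still between calls to the robot, and variables do not carry over. Pictures are saved under pics/ and viewed, and the job is handed in when it is done.

```bash
mkdir -p pics; cat > h.py <<'E'
import numpy as np, cv2
from bench import manip
def snap(cam,fn=None):
    c=manip.camera(cam)
    if fn: cv2.imwrite('pics/'+fn,c['color'])
    return c
def px2w(c,uv,z):
    K=np.array(c['intrinsics']);T=np.array(c['T'])
    uv=np.atleast_2d(uv).astype(float)
    d=np.c_[uv,np.ones(len(uv))]@np.linalg.inv(K).T@T[:3,:3].T
    o=T[:3,3]; s=(z-o[2])/d[:,2]
    return o+d*s[:,None]
def w2px(c,P):
    K=np.array(c['intrinsics']);T=np.linalg.inv(np.array(c['T']))
    p=np.atleast_2d(P)@T[:3,:3].T+T[:3,3]; p=p@K.T
    return p[:,:2]/p[:,2:]
E
python3 - <<'E'
from h import *
for n in ("top","scene"):
    c=snap(n,n+'0.png'); print(n,np.round(c['T'],3).tolist(),np.round(c['intrinsics'],1).tolist())
    for k in ("case_blank","fixture","rail","pocket_mouth","home","lidded_cup","tin","eye_loupe","screwdriver","brass_ring","case_holder"):
        r=manip.recognise(k,n)
        print(k,[(np.round(np.array(q['position'])*[640,480],1).tolist(),round(q['confidence'],2)) for q in r[:3]])
s=manip.sense();print(s)
E
```

```text
top [[-0.011, -0.997, 0.076, 511.066], [-1.0, 0.012, 0.003, 132.221], [-0.004, -0.076, -0.997, 1006.153], [0.0, 0.0, 0.0, 1.0]] [[489.5, 0.0, 315.3], [0.0, 489.5, 240.7], [0.0, 0.0, 1.0]]
case_blank [([287.1, 294.4], 0.83), ([219.7, 277.2], 0.71), ([200.2, 348.5], 0.58)]
fixture [([317.1, 285.1], 0.66)]
rail []
pocket_mouth [([313.8, 285.1], 0.92)]
home [([315.5, 287.6], 0.62)]
lidded_cup [([368.0, 301.5], 0.64), ([180.0, 250.8], 0.62), ([316.0, 283.4], 0.22)]
tin [([312.8, 151.8], 0.55)]
eye_loupe [([473.7, 258.8], 0.57)]
screwdriver []
brass_ring [([316.7, 286.6], 0.67), ([312.7, 151.6], 0.43)]
case_holder [([179.6, 249.2], 0.58)]
scene [[0.66, -0.467, 0.589, -329.637], [-0.751, -0.39, 0.533, -696.847], [-0.019, -0.794, -0.608, 991.947], [0.0, 0.0, 0.0, 1.0]] [[624.4, 0.0, 328.0], [0.0, 624.4, 225.6], [0.0, 0.0, 1.0]]
case_blank [([251.6, 220.0], 0.56), ([201.3, 239.8], 0.47)]
fixture [([301.5, 259.2], 0.82)]
rail [([303.2, 256.4], 0.65)]
pocket_mouth [([301.7, 257.8], 0.61)]
home [([302.8, 258.4], 0.77)]
lidded_cup []
tin []
eye_loupe [([420.3, 292.5], 0.49)]
screwdriver [([325.8, 276.6], 0.64), ([304.6, 255.4], 0.26)]
brass_ring [([214.8, 215.3], 0.51)]
case_holder [([247.1, 202.8], 0.46)]
{'clock': 1.2, 'joint_pos': array([ 6.74671832e+01,  1.18363236e+01,  8.83215155e+01,  2.20109594e-04,
        7.98416247e+01, -8.62084476e+00]), 'qd': array([-0.04887576,  0.01255772, -0.00275384, -0.12197135,  0.02470705,
       -0.04663157]), 'joint_torque': array([ 1.69067066e-04, -3.70892000e+01, -2.81759512e+01,  6.97404868e-02,
        2.74274574e-02, -2.82111478e-05]), 'tcp_pos': array([138.23746689, 558.13868489, 205.45584773]), 'tool_rot': array([-1.79999866e+02, -5.62650768e-04,  7.60879892e+01]), 'contact_force': array([-0.0936955 , -0.07813051, -0.54364194]), 'ft_torque': array([0.01126027, 0.0076836 , 0.02077654]), 'gripper_width': 0.996836998576227}
```

View pics/top0.png

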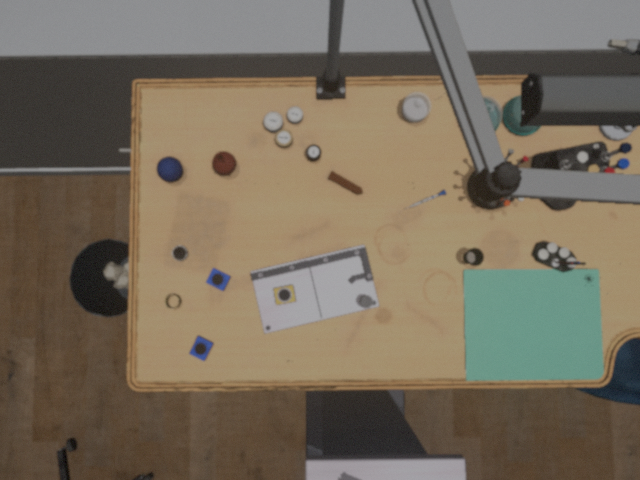

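```bash
python3 -c "
import cv2
a=cv2.imread('pics/top0.png')[210:360,170:420]; cv2.imwrite('pics/top0c.png',cv2.resize(a,None,fx=3.2,fy=3.2,interpolation=cv2.INTER_CUBIC))"
```

```text
(no output)
```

View pics/scene0.png

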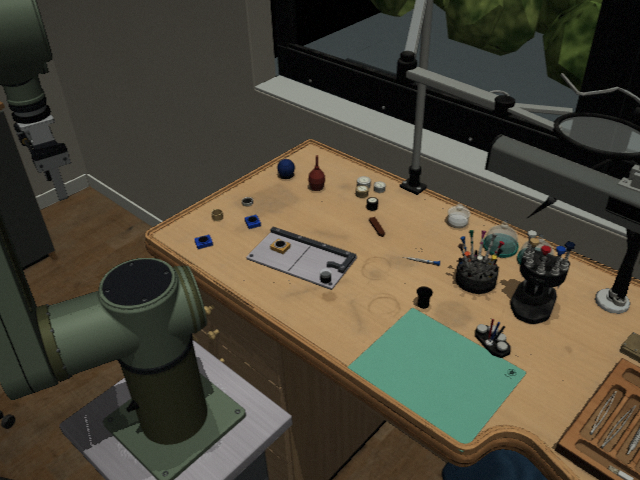

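View pics/top0c.png

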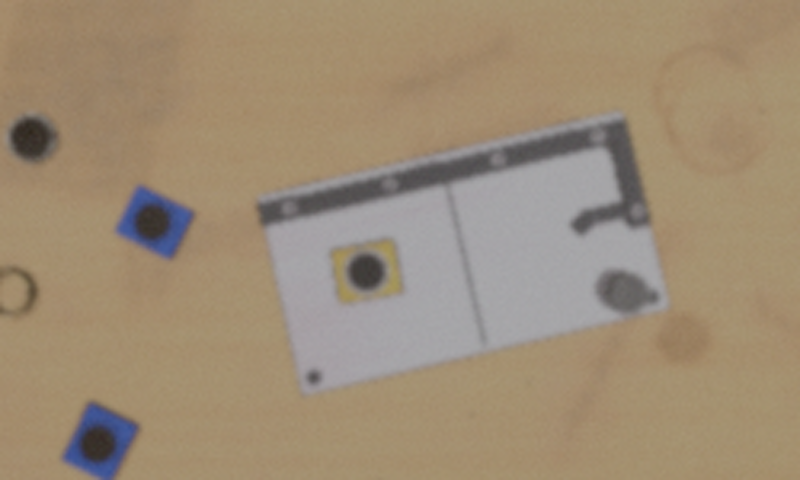

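```bash
cat > seg.py <<'E'
from h import *
S=4.0; X0,Y0,W,H=280,0,340,380
def ortho(c,z):
    # ortho image: col=(Y0+H - y)*S, row=(X0+W-x)*S
    wp=np.float32([[X0,Y0,z],[X0+W,Y0,z],[X0+W,Y0+H,z],[X0,Y0+H,z]])
    src=w2px(c,wp).astype(np.float32)
    dst=np.float32([[ (Y0+H-p[1])*S,(X0+W-p[0])*S] for p in wp])
    M=cv2.getPerspectiveTransform(src,dst)
    return cv2.warpPerspective(c['color'],M,(int(H*S),int(W*S)),flags=cv2.INTER_CUBIC)
def o2w(p): p=np.atleast_2d(p); return np.c_[X0+W-p[:,1]/S, Y0+H-p[:,0]/S]
def big(mask,near=None):
    cs,_=cv2.findContours(mask,cv2.RETR_EXTERNAL,cv2.CHAIN_APPROX_NONE)
    return max(cs,key=cv2.contourArea)
def plate(c):
    o=ortho(c,8); hsv=cv2.cvtColor(o,cv2.COLOR_BGR2HSV)
    m=((hsv[...,1]<75)).astype(np.uint8)*255
    k=np.ones((25,25),np.uint8); m=cv2.morphologyEx(cv2.morphologyEx(m,cv2.MORPH_CLOSE,k),cv2.MORPH_OPEN,k)
    return big(m),o,m
def brass(c,z=12):
    o=ortho(c,z); hsv=cv2.cvtColor(o,cv2.COLOR_BGR2HSV)
    return o,hsv
E
python3 - <<'E'
from seg import *
import pickle
c=snap('top'); pickle.dump({k:np.array(c[k]) for k in('color','intrinsics','T')},open('c0.pkl','wb'))
ct,o,m=plate(c); r=cv2.minAreaRect(ct)
print(o2w([r[0]]),np.array(r[1])/S,r[2]); print(o2w(cv2.boxPoints(r)))
o2,h=brass(c,20)
cv2.imwrite('pics/o.png',o[::2,::2]); 
oo=o.copy(); cv2.drawContours(oo,[ct],-1,(0,0,255),2); cv2.imwrite('pics/o1.png',oo[::2,::2])
E
```

```text
[[489.38525391 136.42102051]] [137.52458191 250.82107544] 77.3226547241211
[[528.94855   273.86484  ]
 [583.9939     29.158417 ]
 [449.82196    -1.0227966]
 [394.77664   243.68362  ]]
```

View pics/o1.png

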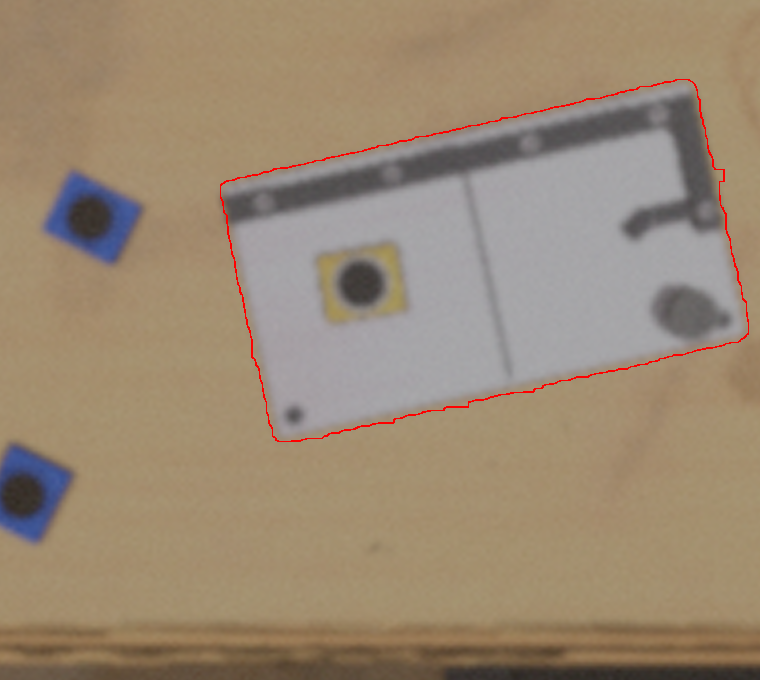

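```bash
cat > fit.py <<'E'
from h import *
from scipy.optimize import minimize
U=8; C0,R0,CW,RH=235,235,160,110
def layer(c,P):
    p=(w2px(c,P)-[C0,R0]+0.5)*U-0.5
    m=np.zeros((RH*U,CW*U),np.uint8)
    cv2.fillPoly(m,[np.round(p*16).astype(np.int32)],255,shift=4)
    return m
def fpts(pose,xy,z):
    x,y,t=pose; R=np.array([[np.cos(t),-np.sin(t)],[np.sin(t),np.cos(t)]])
    q=np.asarray(xy,float)@R.T+[x,y]; return np.c_[q,np.full(len(q),z)]
def rect(x0,x1,y0,y1): return [[x0,y0],[x1,y0],[x1,y1],[x0,y1]]
def circ(r): a=np.linspace(0,2*np.pi,40,endpoint=False); return np.c_[r*np.cos(a),r*np.sin(a)]
def fitpose(c,p0,shapes,mask_shape,exclude=(),blur=1.0):
    """shapes: list of (xy,z), later overwrite earlier."""
    img=c['color'][R0:R0+RH,C0:C0+CW].astype(float)
    img=cv2.GaussianBlur(img,(0,0),.5)
    w=cv2.resize(layer(c,fpts(p0,*mask_shape)),(CW,RH),interpolation=cv2.INTER_AREA)>128
    for p,s in exclude: w&=cv2.resize(layer(c,fpts(p,*s)),(CW,RH),interpolation=cv2.INTER_AREA)<10
    Y=img[w]
    def cost(v):
        pose=(p0[0]+v[0],p0[1]+v[1],p0[2]+v[2]/60)
        lab=np.zeros((RH*U,CW*U),np.uint8)
        for i,s in enumerate(shapes): lab[layer(c,fpts(pose,*s[:2]))>0]=s[2]
        n=max(s[2] for s in shapes)+1
        A=np.stack([cv2.GaussianBlur(cv2.resize((lab==k).astype(np.float32),(CW,RH),interpolation=cv2.INTER_AREA),(0,0),blur)[w] for k in range(n)],1)
        B=np.linalg.lstsq(A,Y,rcond=None)[0]
        return ((A@B-Y)**2).mean()
    best=None
    r=minimize(cost,[0,0,0],method='Nelder-Mead',options=dict(initial_simplex=[[0,0,0],[3,0,0],[0,3,0],[0,0,4]],xatol=.03,fatol=1e-3))
    v=r.x; return np.array([p0[0]+v[0],p0[1]+v[1],p0[2]+v[2]/60]),r.fun
FIX=[(rect(-65,65,-120,120),8,1),(rect(-65,45,-.75,.75),8,2),(rect(45,59,-120,120),18,2),(rect(8,59,-116,-106),18,2),(rect(-2,8,-116,-84),18,2)]
FM=(rect(-80,80,-135,135),4)
CASE=[(rect(-17,17,-20,20),20,1),(circ(15),22,2),(circ(11.5),22,3)]
CM=(rect(-25,25,-28,28),18)
def fitfix(c,p0,case):
    return fitpose(c,p0,FIX,FM,exclude=[(case,(rect(-24,24,-26,26),16)),(p0,(rect(-64,0,-119,-62),16)),(p0,(rect(-40,0,-90,-60),16)),(p0,(rect(-50,-64+20,90,118),8))])
def fitcase(c,p0): return fitpose(c,p0,CASE,CM)
def rel(f,p):
    d=np.array(p[:2])-f[:2]; t=f[2]
    return np.array([d[0]*np.cos(t)+d[1]*np.sin(t),-d[0]*np.sin(t)+d[1]*np.cos(t),np.degrees(p[2]-t)])
E
python3 - <<'E'
from fit import *
import pickle
c=pickle.load(open('c0.pkl','rb'))
f0=(489.4,136.4,np.radians(-12.7)+0)
cx,cy,_=px2w(c,[[284.7,294.7]],20)[0]; print(cx,cy)
for s in (1,-1):
  f,e=fitfix(c,(f0[0],f0[1],s*f0[2]),(cx,cy,0)); print(s,f,e)
  p,e2=fitcase(c,(cx,cy,s*np.radians(-8))); print(p,e2)
  print(rel(f,p))
  im=c['color'].copy(); im=cv2.resize(im[R0:R0+RH,C0:C0+CW],None,fx=5,fy=5,interpolation=cv2.INTER_CUBIC)
  for pose,sh in ((f,FIX),(p,CASE)):
    for q in sh:
      u=(w2px(c,fpts(pose,q[0],q[1]))-[C0,R0]+.5)*5
      cv2.polylines(im,[np.round(u).astype(int)],True,(0,0,255),1)
  cv2.imwrite('pics/f%d.png'%s,im)
E
```

```text
478.22693247103774 197.40791753352403
1 [4.65590287e+02 1.48655155e+02 2.28607961e-01] 328.8212429808034
[4.78881014e+02 1.98609954e+02 1.64430074e-01] 14.919726248696058
[24.26579218 45.64314497 -3.67712208]
-1 [4.89859308e+02 1.37860746e+02 2.19874860e-01] 43.75016562209725
[4.78879479e+02 1.98743678e+02 1.72634440e-01] 15.154993038974782
[ 2.56353756 61.8119428  -2.70667667]
```

View pics/f-1.png

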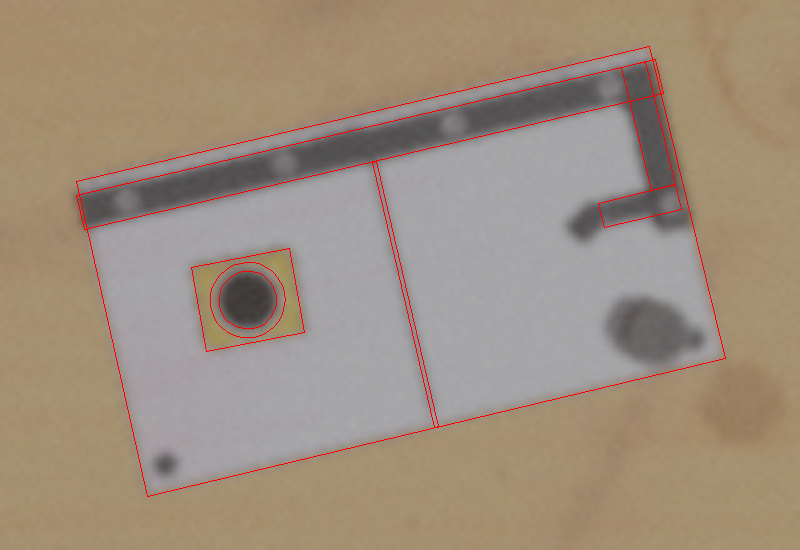

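```bash
cat >> fit.py <<'E'
F=np.array([489.86,137.86,0.21987]); FY=np.degrees(F[2])
def fw(x,y,z): return fpts(F,[[x,y]],z)[0].tolist()
def loc(p):
    q=rel(F,[p[0],p[1],0]); return np.round([q[0],q[1],p[2]],2)
def st(m=''):
    s=manip.sense(); f=s['contact_force']; t=F[2]
    print(m,'t=%.2f'%s['clock'],'fix',loc(s['tcp_pos']),'rot',np.round(s['tool_rot'],1),'Ffix',np.round([f[0]*np.cos(t)+f[1]*np.sin(t),-f[0]*np.sin(t)+f[1]*np.cos(t),f[2]],2),'g',round(s['gripper_width'],3)); return s
def look(guess_rel,fn=None):
    c=manip.camera('top')
    g=fw(*guess_rel[:2],0); p,e=fitcase(c,(g[0],g[1],F[2]+np.radians(guess_rel[2])))
    print('case rel',np.round(rel(F,p),2),'err',round(e,1))
    im=cv2.resize(c['color'][R0-20:R0+RH,C0-20:C0+CW+20],None,fx=4,fy=4,interpolation=cv2.INTER_CUBIC)
    if fn: cv2.imwrite('pics/'+fn,im)
    return p
E
python3 - <<'E'
from fit import *
for y in (90,-90,0,180):
    print(y,np.round(manip.solve_ik(fw(-36,62,120),[180,0,FY+y]),1) if manip.solve_ik(fw(-36,62,120),[180,0,FY+y]) is not None else None)
st()
manip.gripper_to(0.12)
manip.goto(fw(-36,62,120),[180,0,FY+90]); st()
manip.move_l(fw(-36,62,13),rate=80); s=st()
snap('scene','s1.png'); 
c=snap('top'); cv2.imwrite('pics/t1.png',cv2.resize(c['color'][200:360,200:420],None,fx=3.5,fy=3.5))
E
```

```text
90 [ 13.    5.6 106.3  -0.   68.1 -89.6]
-90 [ 13.    5.6 106.3  -0.   68.1  90.4]
0 [ 13.    5.6 106.3  -0.   68.1   0.4]
180 None
 t=1.25 fix [-251.46  486.86  205.47] rot [180.   -0.   76.1] Ffix [ 0.61  0.41 -0.36] g 1.001
 t=4.33 fix [-35.83  62.61 120.25] rot [180.   -0.  102.6] Ffix [-0.02  0.19 -0.61] g 0.118
 t=5.82 fix [-35.36  62.    13.57] rot [179.9  -0.  102.6] Ffix [-0.34 -0.07  0.72] g 0.124
```

```bash
python3 -c "
import cv2
a=cv2.imread('pics/s1.png')[180:300,180:400]; cv2.imwrite('pics/s1c.png',cv2.resize(a,None,fx=3.6,fy=3.6,interpolation=cv2.INTER_CUBIC))"
```

```text
(no output)
```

View pics/s1c.png

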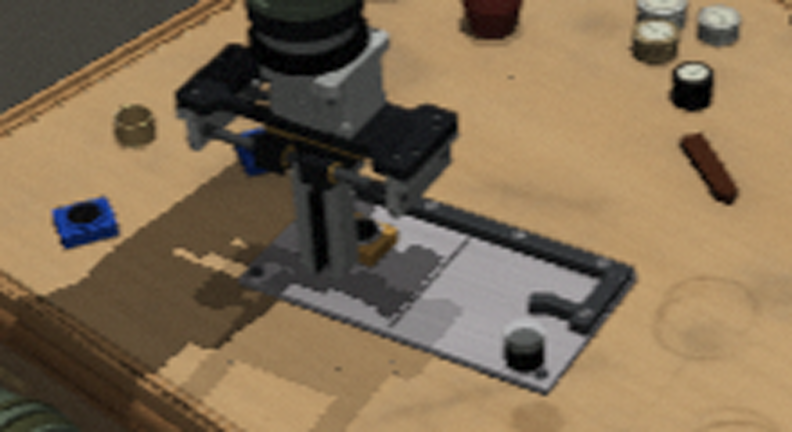

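View pics/t1.png

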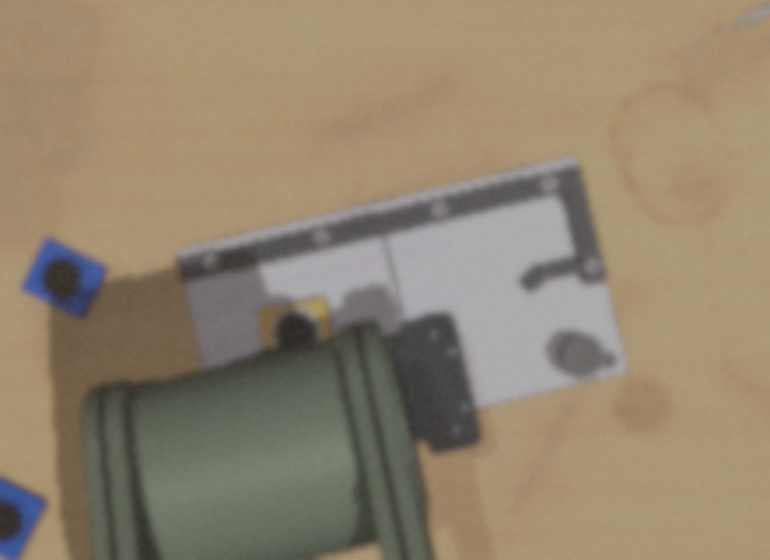

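The pictures show the two fingertips (scene crop ~320,265) just on the robot side of the untouched brass case (~380,240). I'm pushing it back to the rail next.

```bash
python3 - <<'E'
from fit import *
manip.move_l(fw(-18,62,13),rate=40); st('near')
h=manip.move_l(fw(9,62,13),rate=22,max_force=7); st('push %s'%h)
manip.sleep(.2); st()
E
```

```text
near t=6.52 fix [-17.7   61.99  12.96] rot [180.   -0.  102.6] Ffix [-0.38  0.55 -0.34] g 0.115
push True t=7.42 fix [ 1.51 61.95 12.25] rot [-179.7    0.   102.6] Ffix [0.39 0.01 0.34] g 0.121
 t=7.62 fix [ 0.13 61.97 11.55] rot [-179.6    0.   102.6] Ffix [ 0.12 -0.16 -0.38] g 0.119
```

```bash
python3 - <<'E'
from fit import *
manip.move_l(fw(-25,62,13),rate=80)
manip.move_l(fw(-95,62,70),rate=200); st()
look((27,62,0),'t2.png'); snap('scene','s2.png')
a=cv2.imread('pics/s2.png')[180:300,180:400]; cv2.imwrite('pics/s2c.png',cv2.resize(a,None,fx=3.6,fy=3.6,interpolation=cv2.INTER_CUBIC))
E
```

```text
t=8.68 fix [-93.86  61.96  70.33] rot [-179.7    0.   102.6] Ffix [-0.86  0.16  0.1 ] g 0.122
case rel [29.06 62.32 -0.97] err 551.8
```

View pics/t2.png

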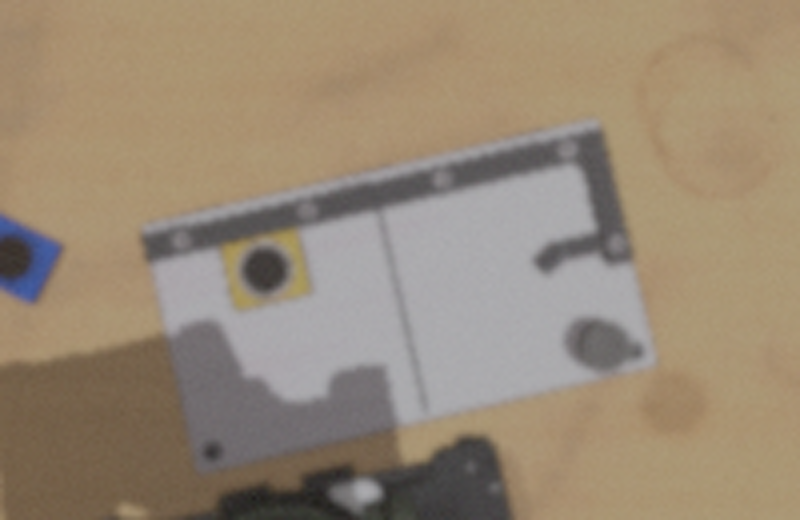

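View pics/s2c.png

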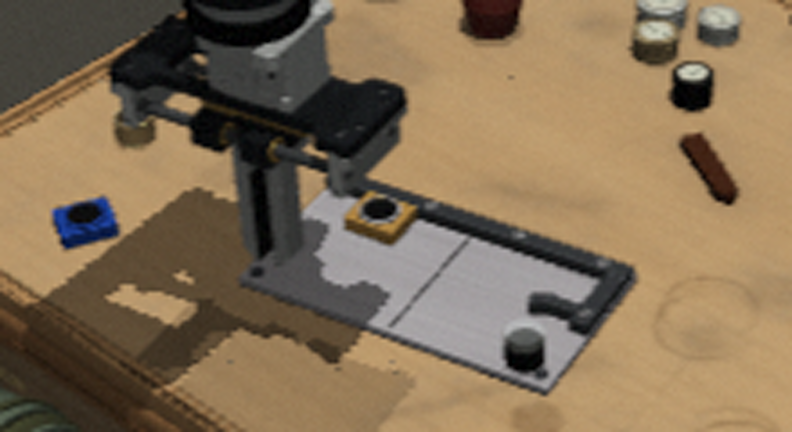

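```bash
python3 - <<'E'
s=open('fit.py').read()
s=s.replace("def fitcase(c,p0): return fitpose(c,p0,CASE,CM)","def fitcase(c,p0): return fitpose(c,p0,CASE,CM,exclude=[(F,(rect(42,66,-120,120),18)),(F,(rect(-20,66,-125,-100),18)),(F,(rect(-20,11,-125,-60),18))])")
s=s.replace("from scipy.optimize import minimize","from scipy.optimize import minimize\nF=np.array([489.86,137.86,0.21987])")
open('fit.py','w').write(s)
E
python3 - <<'E'
from fit import *
import pickle
p=look((28,62,0)); 
c0=pickle.load(open('c0.pkl','rb'))
c=manip.camera('top'); print(fitfix(c0,F,(478,198,0)))
E
```

```text
case rel [28.08 62.31  1.26] err 13.8
(array([4.8986e+02, 1.3786e+02, 2.1987e-01]), np.float64(43.45833845222161))
```

```bash
python3 - <<'E'
from fit import *
manip.move_l(fw(-14,62,14),rate=150); st()
h=manip.move_l(fw(7,62,14),rate=20,max_force=12); st('push %s'%h)
manip.move_l(fw(-8,62,14),rate=60)
manip.move_l(fw(-95,62,80),rate=200); st()
for i in range(2): p=look((28,62,0))
E
```

```text
t=9.69 fix [-14.59  62.01  13.77] rot [-179.5    0.   102.6] Ffix [ 0.81 -0.07 -0.56] g 0.122
push True t=10.67 fix [ 1.47 62.04 12.69] rot [-178.9    0.   102.6] Ffix [ 0.43 -0.07  0.77] g 0.12
 t=11.67 fix [-94.28  61.96  80.11] rot [-178.9    0.   102.6] Ffix [ 0.36 -0.   -0.07] g 0.117
case rel [28.08 62.35 -0.21] err 13.5
case rel [28.04 62.34  0.15] err 14.1
```

```bash
python3 - <<'E'
from fit import *
manip.gripper_to(0.0)
manip.goto(fw(22,108,100),[180,0,FY]); 
manip.move_l(fw(22,108,13.5),[180,0,FY],rate=90); st('down')
manip.move_l(fw(22,93,13.5),[180,0,FY],rate=50); st('near')
h=manip.move_l(fw(23.5,60,13.5),[180,0,FY],rate=28,max_force=10); st('seg1 %s'%h)
c=snap('top'); cv2.imwrite('pics/t3.png',cv2.resize(c['color'][200:360,200:420],None,fx=3.5,fy=3.5))
snap('scene','s3.png')
a=cv2.imread('pics/s3.png')[180:300,180:400]; cv2.imwrite('pics/s3c.png',cv2.resize(a,None,fx=3.6,fy=3.6,interpolation=cv2.INTER_CUBIC))
E
```

```text
down t=14.72 fix [ 22.73 108.07  14.16] rot [-1.80e+02 -1.00e-01  1.26e+01] Ffix [ 0.8   0.66 -0.23] g 0.003
near t=15.18 fix [22.11 92.55 13.69] rot [-180.    -0.    12.5] Ffix [-0.59  0.56  0.22] g 0.006
seg1 False t=16.51 fix [22.73 60.06 13.2 ] rot [-1.80e+02  1.00e-01  1.26e+01] Ffix [-2.21  4.15  1.4 ] g 0.003
```

View pics/t3.png

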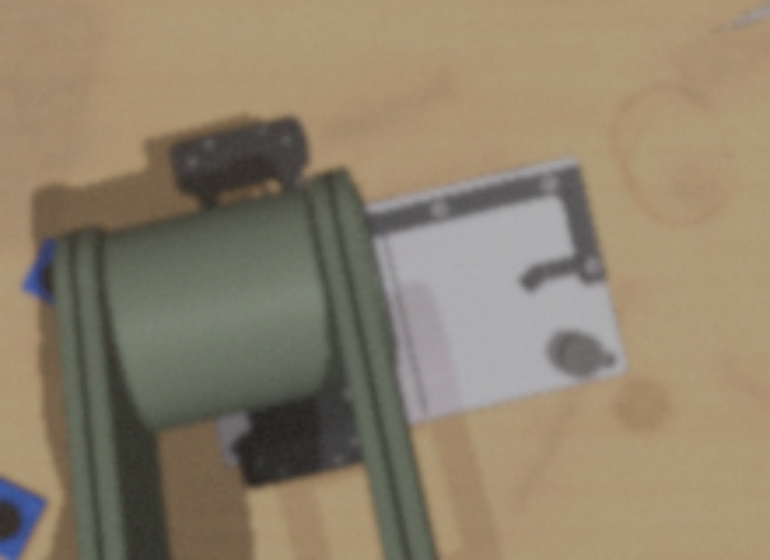

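View pics/s3c.png

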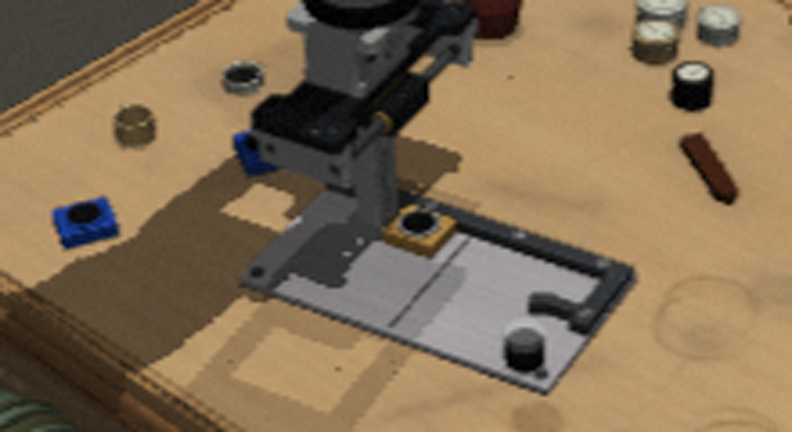

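Scene picture: the case (crop ~420,230) is against the rail with the shut fingers behind its left end and the black line (~440,290) ahead. Sliding on.

```bash
python3 - <<'E'
from fit import *
h=manip.move_l(fw(25.5,-25,13.5),[180,0,FY],rate=28,max_force=12); st('seg2 %s'%h)
snap('scene','s4.png')
a=cv2.imread('pics/s4.png')[190:300,230:380]; cv2.imwrite('pics/s4c.png',cv2.resize(a,None,fx=5.2,fy=5.2,interpolation=cv2.INTER_CUBIC))
E
```

```text
seg2 False t=19.79 fix [ 24.65 -24.45  13.41] rot [-1.799e+02  1.000e-01  1.260e+01] Ffix [-3.02  4.36  3.43] g 0.005
```

View pics/s4c.png

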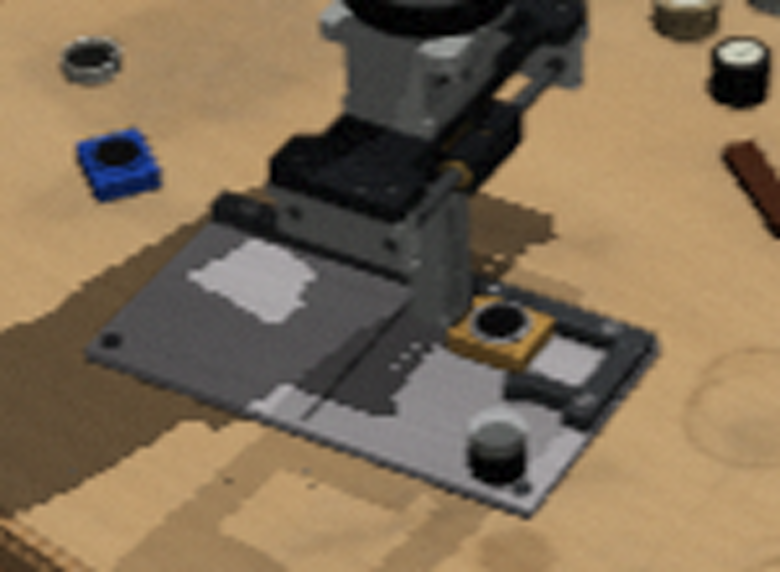

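Scene picture: the case (crop ~500,325) is still on the rail, just left of the pocket; the lip and cup are untouched. Seating it now.

```bash
python3 - <<'E'
from fit import *
h=manip.move_l(fw(26.3,-64,13.5),[180,0,FY],rate=25,max_force=9); st('seg3 %s'%h)
snap('scene','s5.png')
a=cv2.imread('pics/s5.png')[190:300,230:380]; cv2.imwrite('pics/s5c.png',cv2.resize(a,None,fx=5.2,fy=5.2,interpolation=cv2.INTER_CUBIC))
E
```

```text
seg3 True t=21.08 fix [ 26.2  -56.5   13.23] rot [-179.6    0.    12.4] Ffix [0.12 0.48 0.61] g 0.006
```

View pics/s5c.png

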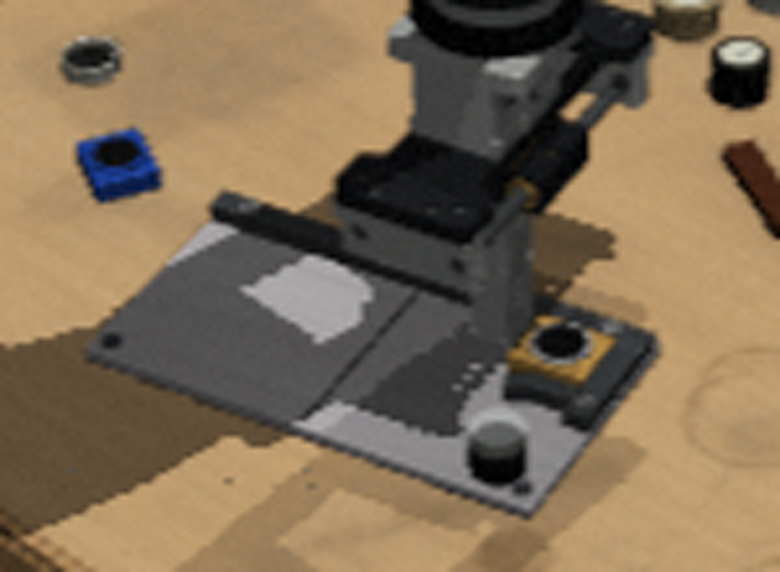

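Scene picture: the case (crop ~560,345) sits in the pocket. I'll back off and check it from above.

```bash
python3 - <<'E'
from fit import *
manip.move_l(fw(24,-40,14),[180,0,FY],rate=80)
manip.move_l(fw(24,-40,90),[180,0,FY],rate=150)
manip.goto(fw(0,110,120),[180,0,FY]); st()
for i in range(2): look((28,-86,0),'t6.png')
E
```

```text
t=22.80 fix [ -0.59 109.4  118.9 ] rot [1.799e+02 1.000e-01 1.260e+01] Ffix [-1.11  0.8   0.31] g 0.004
case rel [ 28.21 -85.49   2.36] err 33.7
case rel [ 28.28 -85.56   0.19] err 31.9
```

View pics/t6.png

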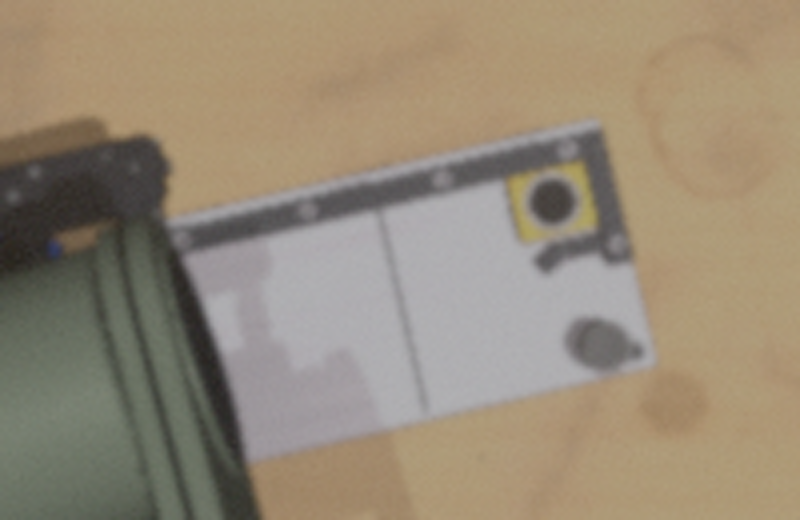

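The case is at (28.2, −85.5), within noise of home (28, −86). I have time for one firmer press to confirm it is seated.

```bash
python3 - <<'E'
from fit import *
manip.goto(fw(24,-40,90),[180,0,FY])
manip.move_l(fw(24,-40,14),[180,0,FY],rate=90)
manip.move_l(fw(24,-53,14),[180,0,FY],rate=50); st('near')
h=manip.move_l(fw(26,-62,14),[180,0,FY],rate=15,max_force=15); st('press %s'%h)
manip.move_l(fw(24,-40,14),[180,0,FY],rate=80)
manip.move_l(fw(24,-40,90),[180,0,FY],rate=150)
manip.goto(fw(-40,130,140),[180,0,FY]); st()
for i in range(3): look((28,-86,0),'t7.png')
c=snap('top','top7.png'); snap('scene','scene7.png')
# change map vs start for other objects
a=cv2.imread('pics/top0.png'); d=cv2.absdiff(cv2.GaussianBlur(a,(0,0),1.2),cv2.GaussianBlur(c['color'],(0,0),1.2)).max(2)
for n,(u,v) in dict(cup=(366,301),tin=(313,152),loupe=(473,257),driver=(427,200),holder=(180,253),ring=(174,300),blue1=(218,279),blue2=(201,348)).items(): print(n,d[v-14:v+15,u-16:u+17].max())
E
```

```text
near t=24.97 fix [ 24.21 -53.53  14.27] rot [180.   -0.   12.5] Ffix [-0.9   0.37 -0.35] g 0.006
press True t=25.52 fix [ 24.42 -56.51  13.61] rot [-179.5    0.2   12.4] Ffix [-0.14  1.08  0.58] g 0.005
 t=27.31 fix [-40.26 129.39 139.08] rot [1.799e+02 1.000e-01 1.260e+01] Ffix [ 1.07 -1.05 -0.83] g 0.002
case rel [ 28.2  -85.47   1.04] err 31.6
case rel [ 28.3  -85.51   2.39] err 32.2
case rel [ 28.34 -85.48   2.34] err 32.9
cup 8
tin 8
loupe 8
driver 8
holder 8
ring 52
blue1 114
blue2 96
```

View pics/top7.png

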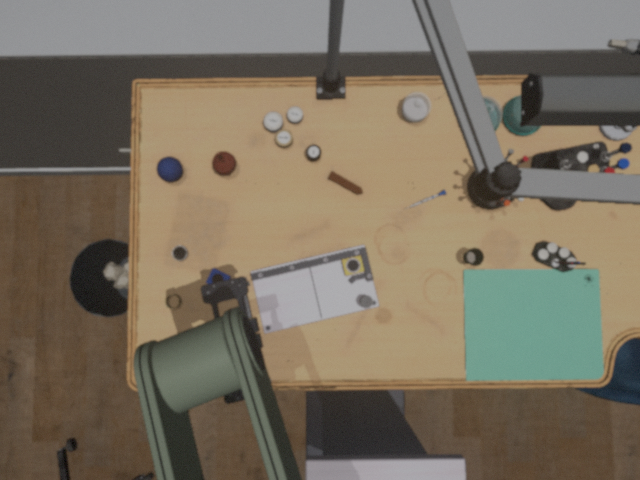

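View pics/scene7.png

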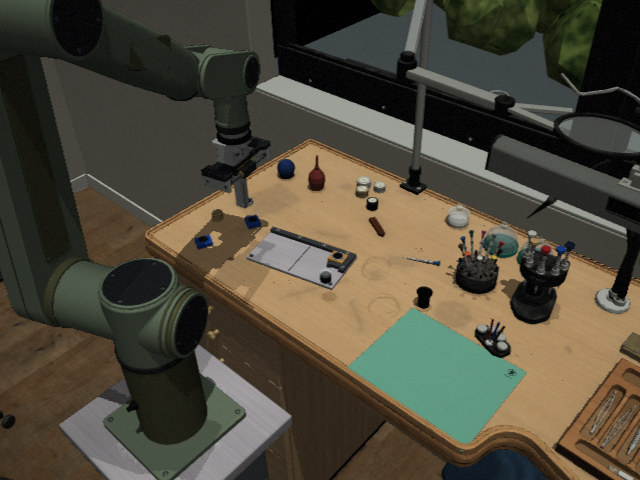

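The angle estimate is weak because the steel masks most edges. I'll refit with the full fixture and case model on averaged frames.

```bash
cat >> fit.py <<'E'
def fullfit(c,grel,rng=None,noshade=True):
    img=c['color'].astype(np.float32)[R0:R0+RH,C0:C0+CW]
    g=fw(*grel[:2],0); p0=(g[0],g[1],F[2]+np.radians(grel[2]))
    w=cv2.resize(layer(c,fpts(p0,rect(-26,26,-29,29),18)),(CW,RH),interpolation=cv2.INTER_AREA)>128
    Y=img[w]
    fixl=[(rect(-65,65,-120,120),8,1),(rect(45,59,-120,120),8,2),(rect(45,59,-120,120),18,2),(rect(8,59,-116,-106),8,2),(rect(8,59,-116,-106),18,2),(rect(-2,8,-116,-84),8,2),(rect(-2,8,-116,-84),18,2),([[8,-84],[-2,-84],[-9,-77],[-2,-72]],14,2)]
    def cost(v):
        pose=(p0[0]+v[0],p0[1]+v[1],p0[2]+v[2]/60)
        lab=np.zeros((RH*U,CW*U),np.uint8)
        for s in fixl: lab[layer(c,fpts(F,s[0],s[1]))>0]=s[2]
        for s in CASE: lab[layer(c,fpts(pose,s[0],s[1]))>0]=s[2]+2
        A=np.stack([cv2.GaussianBlur(cv2.resize((lab==k).astype(np.float32),(CW,RH),interpolation=cv2.INTER_AREA),(0,0),1.0)[w] for k in range(6)],1)
        B=np.linalg.lstsq(A,Y,rcond=None)[0]
        return ((A@B-Y)**2).mean()
    out=[]
    for a in (-3,0,3):
        r=minimize(cost,[0,0,a],method='Nelder-Mead',options=dict(initial_simplex=[[0,0,a],[1.5,0,a],[0,1.5,a],[0,0,a+2]],xatol=.02,fatol=1e-3))
        v=r.x; out.append((r.fun,rel(F,(p0[0]+v[0],p0[1]+v[1],p0[2]+v[2]/60))))
    return out
E
python3 - <<'E'
from fit import *
import pickle
cs=[manip.camera('top') for _ in range(8)]
c=dict(cs[0]); c['color']=np.mean([q['color'].astype(float) for q in cs],0)
pickle.dump({k:np.array(c[k]) for k in('color','intrinsics','T')},open('c7.pkl','wb'))
for e,r in fullfit(c,(28,-86,0)): print(round(e,1),np.round(r,2))
a=c['color'][255:305,330:390]; cv2.imwrite('pics/z7.png',cv2.resize(a,None,fx=12,fy=12,interpolation=cv2.INTER_CUBIC))
print(manip.sense()['clock'])
E
```

```text
82.5 [ 28.28 -85.58   0.82]
82.4 [ 28.16 -85.55   0.78]
82.4 [ 28.27 -85.58   0.71]
27.9583[ WARN:0@18.406] global loadsave.cpp:1063 imwrite_ Unsupported depth image for selected encoder is fallbacked to CV_8U.
```

View pics/z7.png

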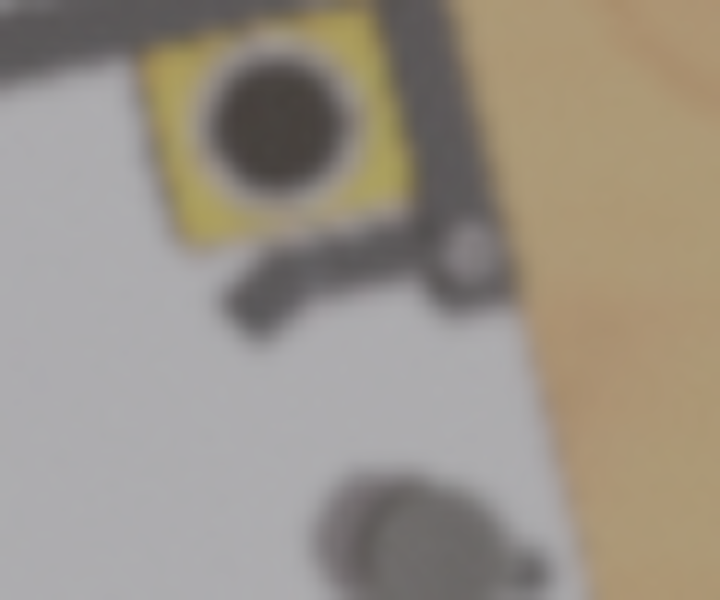

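```bash
python3 - <<'E'
from bench import manip
manip.finish_job(); print(manip.sense()['clock'])
E
```

```text
the job is handed in; nothing more can be done
the job is handed in; nothing more can be done
```

The brass case is home in the corner pocket, against both the rail and the end stop, and I handed the job in at about 28 s of the 48 s allowed.

**What I did:** With the fingers slightly apart I pushed the case back flat onto the rail at fixture y of about +62 mm, well before the black line. I repeated that press at 12 N. With the fingers shut I then slid it along the rail from its left end and pressed it into the pocket. I never gripped or lifted it.

**What the last checks showed:**
- **Seating:** A 9 N and then a 15 N press into the pocket both stopped at the same fingertip position, so the case is solidly against the end stop.
- **Camera position:** The final fit puts the case at (28.2, −85.6) mm, against (28, −86) nominal.
- **Angle, less certain:** The final full fit gives about 0.8° off the rail. Earlier, weaker fits with the steel masking most edges scattered between 0.2° and 2.4°. In the enlarged picture the edges look parallel to the rail and stop, with no visible gap.
- **On the rail during the slide:** I judged this from the scene camera and from the steady sideways force on the fingers, because the arm blocked the top view.
- **Other things:** The cup, tin, loupe, screwdriver and case holder showed no change from the first picture. The ring and the two blue look-alikes did differ, because the arm and its shadow lay across that area, but they look in place in the scene view.

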